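# Clamp a rack of tubes in the tube mixer

### The job

The rack of capped tubes is still out at the loading end of the tube mixer: pull up the tray's spring plunger knob and slide the rack home under the pressure plate until the plunger drops back into its hole. Then twist the black grip on top of the clamp anticlockwise to unlock its telescoping column, push the plate down until its foam bears on the tube caps with about 10 N (a firm kilo, without crushing them), and twist the grip fully back so that the plate stays locked at that pressure. Leave the other things on the bench where they are.

Things in the scene. Friction and masses are not known exactly. Their poses are not given: they have to be found in the camera images.
- mixer: tube mixer, fixed to the bench: low white housing 250 mm deep (x), 360 wide (y), 55 high, with an aluminium platform (top at 77 mm). Origin on the bench under the mixing position. x points from the operator's (control panel) side to the clamp post, which stands at x = 95 mm, y = 0; y points from the mixing position to the loading end; z up
- tray: aluminium slide tray, 164 x 112 mm, top 87 mm above the bench, carrying a white rack (74 x 94 mm, 40 high) of 20 tubes with grey caps. Axes as the mixer's; origin at bench height, at mixer x = 0, y = 110 mm at the loading end and y = 0 at the mixing position, with a hard stop 0.5 mm beyond. Slides along mixer -y with 2 N of friction; the plunger's pin locks it at either end with 1 mm of play
- plunger_knob (a point): centre of the plunger's upright black round knob, 26 mm in diameter, 18 high, at the front of the tray, 30 mm above the tray's top when the pin is in; below it only a sleeve 20 mm thick that ends 17 mm below this centre. It rides with the tray, at mixer x = -85 mm and the tray's y. Most room is to its two y sides; the rack begins 63 mm away on the +x side
- plunger (a joint): lift of the plunger: 0 = pin fully in its hole, 0.012 m = fully pulled up; the pin is clear of the hole from 0.007 m. The spring pulls it down with 4 N at 0 and 10 N at 0.012 m. Between the two holes the pin rides on the platform and so stays up by itself (0.007 m)
- rack_top (a point): centre of the rack's top face, 127 mm above the bench. The caps stand above it, all equally high: between 13 and 27 mm above it, depending on the length of the tubes in use, which is not told
- foam: the foam face, 72 x 92 mm, under the aluminium pressure plate that the clamp's arm carries; it rides with the column. It gives about 5 N per mm pressed in, up to 8 mm
- foam_face (a point): centre of the foam's underside, 80 mm in front (-x) of the column's axis; it is straight above the rack's centre when the tray is home
- column (a joint): how far the telescoping column is pushed down from its highest position: 0 to 0.08 m. Unlocked, it slides with about 3.5 N of friction, its weight (2.7 N) helping downward, and stays where it is left; locked, it holds against 40 N
- grip_center (a point): centre of the clamp's twist grip: a black bar 56 mm long, 18 thick, 24 high on top of the column, 60 mm above foam_face, turning about the column's vertical axis. The aluminium arm and hub lie 28 mm below this centre; a stem 16 mm thick joins them, with a collar 25 mm thick and 5 high at its foot. The point's x axis lies along the bar, y across its thickness
- grip (a joint): twist of the grip, anticlockwise seen from above: 0 = locked, bar along the arm (mixer x), hard stop; 1.3 rad = fully unlocked, hard stop. The lock lets go from about 0.6 rad; use 0.9 or more. It turns with 0.15 Nm of friction, tightening to 0.2 Nm towards the locked stop, and stays where it is left
- timer_mid (a point): bystander: small flat white timer, 62 x 52 x 16 mm, lying on the right end of the mixer's housing (centre)
- tipbox_mid (a point): bystander: pipette tip box with clear lid, 122 x 82 x 80 mm, centre
- dish_mid (a point): bystander: covered glass dish, 94 mm in diameter, 16 mm high, centre
- shell_mid (a point): bystander: brown sea shell, 104 mm wide, 25 mm high, centre
- pipet_mid (a point): bystander: white pipette lying down, 246 mm long, centre
- reagent_mid (a point): bystander: reagent bottle 64 mm in diameter, 140 mm high, centre
- marker_mid (a point): bystander: marker pen lying down, 137 mm long, centre

How it is judged (in metres and radians):
On the way, in this order (a step that is already met when the one before it is completed fails the run):
1. the rack is home under the pressure plate and the plunger's pin has dropped back in (y of rack_top in the frame of mixer below 0.002 m and value of joint plunger below 0.0025 m), for 0.2 s.
2. the clamp's grip is twisted to unlock the column (value of joint grip above 0.7 rad), for 0.1 s.
At the end, for the whole second after the job is handed in: The tray is home (within 2 mm of the mixing position) with the plunger's pin in its hole (plunger under 2.5 mm), the grip is twisted back to within 0.15 rad of its locked stop, and the foam presses on the tube caps with 4 to 22 N with the robot clear of everything (all of step 1 and value of joint grip below 0.15 rad and contact force between foam and tray between 4 and 22 N); the robot touches nothing.
It fails at once if the caps are crushed: the foam presses on the tubes with more than 40 N (contact force between foam and tray above 40 N).
It fails at once if a bystander is moved by more than 30 mm (distance of any of timer_mid, tipbox_mid, dish_mid, shell_mid, pipet_mid, reagent_mid, marker_mid from where it was at the start of the episode above 0.03 m).
It also fails if it takes over 64 s, if anything falls off the work surface, if the arm or the gripper's body presses on something with over 40 N, if the wrist force passes 120 N, or if a joint passes its speed limit or range.

### The arm

A 6-joint arm with a two-finger parallel gripper is mounted at the origin on the work surface. World frame = base frame: x ahead of the robot, y to its left, z up, the work surface at z = 0. Lengths are in mm, angles in rad, forces in N, time in s.
With the tool pointing down it reaches from about 350 to 975 mm from the base axis. Payload 7.1 kg.
Tool frame: the origin (TCP) lies between the finger pads; the fingertips stand 19 mm ahead of it and the grasp point (between the pads) is the TCP; y points along the fingers, z is the direction in which the jaws open and shut, and the axes are right-handed (so a half turn about y gives the same grasp; the last joint's range is limited). The gripper opens to 88 mm and grips with 3 to 60 N. Pads are 20 mm wide; open, the fingers measure 115 mm over their backs; the gripper's body (75 mm by 178 mm) begins 61 mm behind the grasp point.
Start: joints at [-0.019, 0.423, 1.63, -0, 1.089, -0.019], TCP at [624.984, 0.026, 241.675] pointing down, gripper open.
Joint ranges: [-3, 3], [-0.9, 2.11], [0.09, 2.58], [-1.31, 4.45], [0.11, 2.69], [-2.54, 2.54]. Speed limits (rad/s): [2.39, 2.39, 3.01, 3.14, 3.14, 3.14].

### API

Orientations are given as a rotation vector (axis times angle).
In Python, from workcell import ctrl gives the robot as it stands.
- The arm moves only by the tool servo_tool, never from a script. Its argument "moves" is text: rows parted by semicolons, each of 6 numbers parted by spaces: the shift along the world's x, y, z in m, then the turn, a rotation vector about the world's x, y, z in degrees. A call has 1 to 8 rows; each row is the pose to reach, as a shift and turn from the pose commanded when the call began; what a row does not reach only later rows make up. A row lasts 1/8 s, in which the tool goes at most 62.5 mm and 10.7 degrees, less where a joint would pass 70% of its speed; a pose out of reach is approached as far as the arm can. A call with a gripper value outside its range is refused whole. "hand" is the closure in counts, from 0 (fully open) to 255 (shut), set as the call begins (left out, the last holds). The fingers move at their own pace and stop on an object; the grip force is fixed at half the most. Time passes only in rows, so rows that repeat a pose let the fingers close. It gives the time, the measured TCP pose, the force and the opening at its end, in the units of the state.
- ctrl.get_obs(): the state, without advancing time (a new reading comes with each control period).
- ctrl.get_image(name): name is "scene" or "side" or "wrist"; returns a dict with "pixels" (480x640x3 uint8, red, green, blue), "depth" (480x640 float32, mm along the optical axis (not along the pixel's ray), 0 where there is no reading), "vertical_fov" (degrees; the focal length in pixels is half the picture's height over the tangent of half this angle, whatever the lens; pixels are square), "cx", "cy" (the principal point, pixels), "xyz" and "attitude" of the camera in the world; the wrist camera has in their place "T_tool_cam" (4x4, takes a point from camera to tool coordinates, whose origin is the TCP and whose axes are the tool frame's). Camera axes: x right, y up, looking along -z (the intrinsics and any distortion apply to the point x, -y, -z); pixel columns grow to the right and rows downward; lengths in mm; the calibration is good to about 2 mm. A picture is of the moment at which its call begins: read the wrist's pose just before it.
- ctrl.close_job(): hands the job in, once; it reports no verdict.
The state is a dict: "t": time; "qpos": joint angles; "qvel": joint speeds; "joint_torque": joint torques, N m; "ee_pos": TCP position; "orientation": TCP orientation; "ft_force": force on the tool from outside, world axes, zero at the start; "moment": the same for the moment, N m; "width": finger opening in mm.
Only numpy, scipy, OpenCV 4.12 (cv2) and the standard library are available. Lean on these libraries where they do the work, as an engineer would, in place of code of your own. Each camera call takes 0.05 s, during which the arm holds its last target.

## Working session

There is one attempt and no reset: what is moved stays moved. The work goes in short steps, Python scripts to look and compute and a tool call to move; the robot and the scene stay as the last step left them, time stands still between calls to the robot, and variables do not carry over. Pictures are saved under pics/ and viewed, and the job is handed in when it is done.

Besides the shell and the picture viewer there is one more tool, called after "Emit:" by a JSON object that holds its "method" and its "body". servo_tool: Moves the arm, as the interface text tells. Its arguments: {"type":"object","properties":{"moves":{"type":"string"},"hand":{"type":"number"}},"required":["moves"]}

```bash
ls; mkdir -p pics; cat > h.py <<'E'
import numpy as np, cv2
from workcell import ctrl
from scipy.spatial.transform import Rotation as R
def grab(n,f):
    o=ctrl.get_obs(); im=ctrl.get_image(n); cv2.imwrite('pics/'+f+'.png',im['pixels'][:,:,::-1]); np.save('pics/'+f+'.npy',dict(im=im,o=o),allow_pickle=True); return o,im
def rot(a):
    a=np.array(a,float)
    return a if a.shape==(3,3) else (R.from_rotvec(a).as_matrix() if a.size==3 else R.from_quat(a).as_matrix())
def cloud(o,im):
    d=im['depth'].astype(float); f=240/np.tan(np.radians(im['vertical_fov'])/2)
    v,u=np.mgrid[:480,:640]
    P=np.stack([(u-im['cx'])/f*d,-(v-im['cy'])/f*d,-d],-1)
    if 'T_tool_cam' in im:
        T=np.array(im['T_tool_cam']); P=P@T[:3,:3].T+T[:3,3]
        P=P@rot(o['orientation']).T+np.array(o['ee_pos'])
    else: P=P@rot(im['attitude']).T+np.array(im['xyz'])
    P[d<=0]=np.nan
    return P
def load(f):
    x=np.load('pics/'+f+'.npy',allow_pickle=True).item(); return x['o'],x['im']
E
python3 - <<'E'
from h import *
for n in('scene','side','wrist'):
    o,im=grab(n,n+'0'); print({k:v for k,v in im.items() if k not in('pixels','depth')})
print(o)
E
```

```text
pics
{'vertical_fov': 56.85379987560852, 'cx': 321.43736375423435, 'cy': 247.90207718527893, 'xyz': array([1015.67063139, -467.10547173,  790.81861936]), 'attitude': array([0.81534467, 0.3474193 , 0.73406532])}
{'vertical_fov': 46.51536410882654, 'cx': 322.09179765569604, 'cy': 230.36334542853075, 'xyz': array([ -57.00488902, -714.55236228,  781.37559398]), 'attitude': array([ 0.98203678, -0.3123261 , -0.58038621])}
{'vertical_fov': 68.91358232218205, 'cx': 320.60801741475666, 'cy': 234.71464292736735, 'T_tool_cam': array([[ 1.60679501e-04, -9.53661255e-01, -3.00882344e-01,
        -8.39654215e+01],
       [ 4.20697953e-04,  3.00882386e-01, -9.53661162e-01,
        -1.42114306e+02],
       [ 9.99999899e-01,  2.66532136e-05,  4.49548970e-04,
         4.10856375e-03],
       [ 0.00000000e+00,  0.00000000e+00,  0.00000000e+00,
         1.00000000e+00]])}
{'t': 0.1, 'qpos': array([-1.90062262e-02,  4.23755407e-01,  1.63060859e+00,  3.94249460e-06,
        1.08861346e+00, -1.90087194e-02]), 'qvel': array([-0.00179742, -0.00250769, -0.00128097,  0.00095477,  0.00137172,
        0.00198454]), 'joint_torque': array([ 6.49496542e-04, -5.45618248e+01, -2.74323839e+01,  6.46709581e-02,
        1.88581715e-02,  1.54216096e-06]), 'ee_pos': array([6.24519421e+02, 3.19782492e-02, 2.40987006e+02]), 'orientation': array([-1.2101974 ,  1.21023265, -1.20852223]), 'ft_force': array([ 0.44184428, -0.56530391, -0.78384446]), 'moment': array([0.03134175, 0.04060106, 0.01837978]), 'width': 87.86399778016246}
```

View pics/scene0.png

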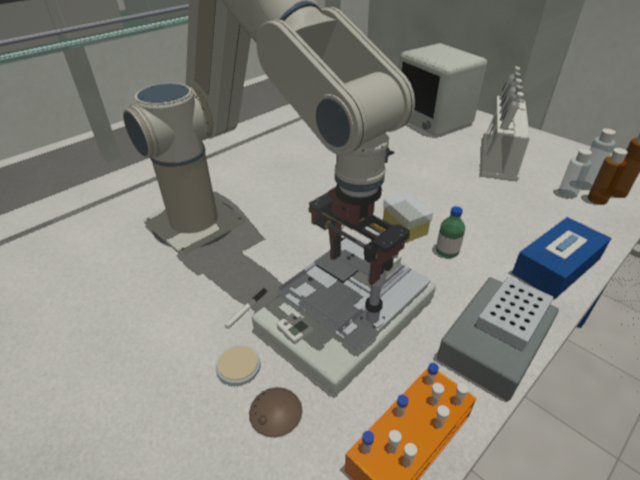

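View pics/side0.png

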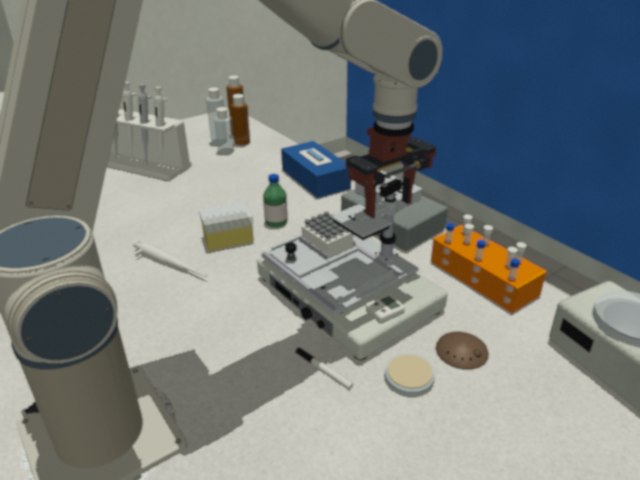

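View pics/wrist0.png

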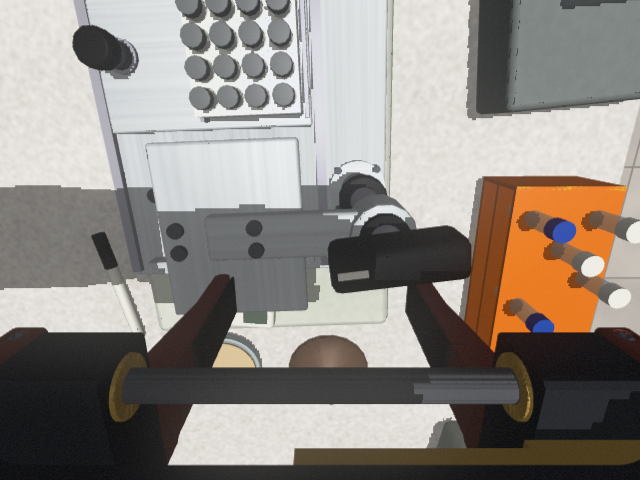

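```bash
python3 - <<'E'
from h import *
o,im=load('wrist0'); P=cloud(o,im)
print(rot(o['orientation']).round(3))
for n,uv in dict(knobtop=(95,45),knob2=(100,50),rail=(300,60),cap1=(283,95),cap2=(190,8),cap3=(201,98),cap4=(280,5),plate1=(170,160),plate2=(280,160),plate3=(190,290),plate4=(290,290),grip1=(350,275),grip2=(455,245),grip3=(380,240),gm=(400,260),arm=(280,230),bench=(430,150),tray=(130,90),platf=(135,160),timer=(255,317)).items():
    print(n,P[uv[1],uv[0]].round(1))
for f in('scene0','side0'):
    o,im=load(f);P=cloud(o,im)
    for uv in ([(374,303),(455,225),(340,295)] if f=='scene0' else [(291,246),(387,240),(275,200),(328,235)]): print(f,uv,P[uv[1],uv[0]].round(1))
E
```

```text
[[ 0.    -0.001  1.   ]
 [-1.     0.     0.   ]
 [-0.    -1.    -0.001]]
knobtop [475.6 133.9 126. ]
knob2 [478.5 130.9 126.3]
rail [608.6 130.6  90.1]
cap1 [600.2 101.9 142.9]
cap2 [545.8 150.7 141.8]
cap3 [547.  100.3 141.2]
cap4 [599.8 152.5 140.7]
plate1 [547.9  66.8 202.5]
plate2 [603.7  66.6 201.3]
plate3 [550.3  -5.6 203.4]
plate4 [607.   -5.8 203. ]
grip1 [635.7  29.1 260.2]
grip2 [675.9  40.  256.7]
grip3 [648.7  39.1 247.8]
gm [654.7  34.7 258.9]
arm [603.8  32.8 212.8]
bench [741.   57.8  -1. ]
tray [473.4 109.9  85.1]
platf [464.1  54.7  76.4]
timer [ 557.7 -102.1   70.4]
scene0 (374, 303) [661.8  24.2 137.4]
scene0 (455, 225) [616.2 401.1 101.2]
scene0 (340, 295) [560.7  34.9  77.2]
side0 (291, 246) [471.4 129.5 125. ]
side0 (387, 240) [644.1  17.8 130.8]
side0 (275, 200) [588.4 384.1  86.5]
side0 (328, 235) [542.7  93.1 144. ]
```

```bash
python3 - <<'E'
from h import *
o,im=load('wrist0'); P=cloud(o,im)
X,Y,Z=P[...,0],P[...,1],P[...,2]
v,u=np.mgrid[:480,:640]
def rep(n,m):
    q=P[m]; r=cv2.minAreaRect(q[:,:2].astype(np.float32)); print(n,m.sum(),'mean',q.mean(0).round(1),'rect',np.round(r[0],1),np.round(r[1],1),round(r[2],2),'z',np.percentile(q[:,2],[5,50,95]).round(1))
rep('grip',(Z>252)&(Z<270)&(v>200)&(v<300)&(u>320)&(u<480))
rep('plate',(Z>198)&(Z<206)&(v>120)&(v<315)&(u>130)&(u<320))
rep('knob',(Z>121)&(Z<130)&(v<80)&(u<140))
rep('caps',(Z>138)&(Z<148)&(v<115)&(u>170)&(u<310))
# column/post
rep('arm',(Z>208)&(Z<218)&(v>200)&(v<265)&(u>195)&(u<420))
# tray-edge line (rail edge between tray z~87 and surroundings)
for nm in('side0','scene0'):
    o,im=load(nm);P=cloud(o,im);X,Y,Z=P[...,0],P[...,1],P[...,2]
    m=(abs(X-475)<30)&(abs(Y-130)<30)&(Z>118)&(Z<130); 
    if m.sum()>5: rep(nm+' knob',m)
    m=(Z>50)&(Z<60)&(X>400)&(X<720)&(abs(Y)<300); rep(nm+' housing',m)
    m=(Z>138)&(Z<148)&(X>500)&(X<640)&(abs(Y-120)<60)
    if m.sum()>5: rep(nm+' caps',m)
E
```

```text
grip 6171 mean [655.1  32.7 257.5] rect [655.4  31.4] [55.4 18. ] 7.46 z [254.3 257.9 259.2]
plate 18499 mean [574.9  36.6 202.3] rect [580.5  27.9] [87.  98.3] 1.91 z [201.2 202.3 203.3]
knob 1394 mean [473.1 133.4 124.6] rect [471.8 133.7] [26.5 26.4] 36.86 z [122.3 124.8 126.2]
caps 6482 mean [571.5 125.7 141.6] rect [571.8 125.6] [68.4 62.2] 2.35 z [139.9 141.7 142.9]
arm 6727 mean [605.3  31.4 212.6] rect [618.   30.7] [107.4  27.4] 5.45 z [210.7 212.3 216.6]
side0 knob 101 mean [469.7 128.2 124.8] rect [471.5 130.1] [24.7 25. ] 47.24 z [119.3 126.  128.3]
side0 housing 3734 mean [540.  -57.6  55.3] rect [563.9  48.2] [254.1 359.7] 2.09 z [51.4 55.5 58.1]
side0 caps 478 mean [564.3 136.1 142.5] rect [569.8 134.7] [89.5 68.6] 89.61 z [138.6 142.8 145.3]
scene0 knob 12 mean [468.5 139.  126. ] rect [468.9 139.5] [ 7.2 15.3] 42.82 z [123.3 126.2 128.3]
scene0 housing 4118 mean [604.8 -52.9  54.5] rect [564.7  51. ] [251.5 357.5] 2.46 z [51.6 54.6 56.9]
scene0 caps 6 mean [599.5 157.1 140.3] rect [594.6 140.1] [76.6  7.7] 72.83 z [138.7 140.1 142.3]
```

Emit:
{"method": "servo_tool", "body": {"moves": "0 0 0.05 0 0 0; -0.03 0.02 0.07 0 0 10; -0.07 0.06 0.07 0 0 20; -0.11 0.1 0.05 0 0 30; -0.153 0.134 0.03 0 0 40; -0.153 0.134 0.01 0 0 50; -0.153 0.134 0 0 0 60; -0.153 0.134 0 0 0 70", "hand": 0}}

```text
t: 1.15
ee_pos: [471.1, 134.1, 240.6]
orientation: [-1.555, 0.271, -0.267]
ft_force: [0.4, -0.7, 0.7]
width: 88.3
```

Emit:
{"method": "servo_tool", "body": {"moves": "0 0 -0.01 0 0 10; 0 0 -0.03 0 0 20; 0 0 -0.03 0 0 22.1; 0 0 -0.03 0 0 22.1"}}

```text
t: 1.65
ee_pos: [472.2, 134.1, 212.1]
orientation: [-1.571, -0.027, 0.027]
ft_force: [-0.5, -0.1, 0.3]
width: 87.7
```

```bash
python3 - <<'E'
from h import *
o,im=grab('wrist','w1'); P=cloud(o,im); print(o['t'],o['ee_pos'],rot(o['orientation']).round(3),o['qpos'],o['ft_force'])
X,Y,Z=P[...,0],P[...,1],P[...,2]
v,u=np.mgrid[:480,:640]
def rep(n,m):
    q=P[m]; r=cv2.minAreaRect(q[:,:2].astype(np.float32)); print(n,m.sum(),'mean',q.mean(0).round(1),'rect',np.round(r[0],1),np.round(r[1],1),round(r[2],2),'z',np.percentile(q[:,2],[5,50,95]).round(1))
rep('knob',(Z>122)&(Z<130)&(abs(X-472)<30)&(abs(Y-133)<30))
E
```

```text
1.65 [472.17219608 134.08071147 212.05013669] [[ 0.999  0.    -0.034]
 [ 0.034  0.     0.999]
 [ 0.    -1.     0.   ]] [ 2.52414915e-01  2.67825654e-01  1.94585852e+00  4.40400997e-05
  9.27759443e-01 -1.35246649e+00] [-0.46423353 -0.05130723  0.29136254]
knob 1008 mean [470.4 133.4 124.6] rect [471.  133.7] [26.2 25.2] 1.2 z [122.9 124.7 125.9]
```

View pics/w1.png

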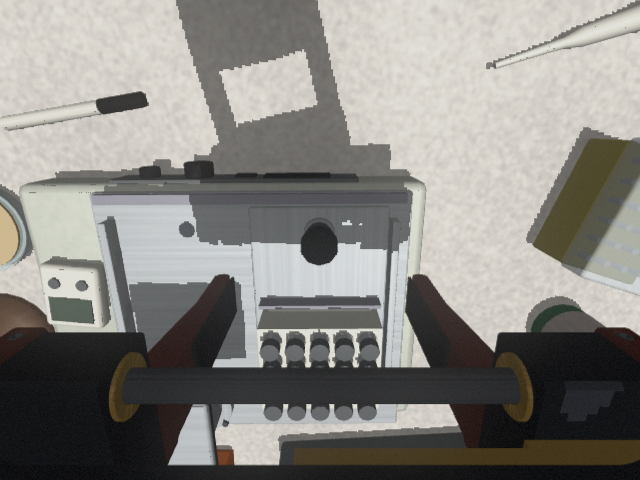

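Emit:
{"method": "servo_tool", "body": {"moves": "0 0 -0.03 0 0 0; 0 0 -0.06 0 0 0; 0 0 -0.08 0 0 0; 0 0 -0.09 0 0 0; 0 0 -0.097 0 0 0; 0 0 -0.097 0 0 0"}}

```text
t: 2.45
ee_pos: [472.2, 134.1, 114.9]
orientation: [-1.571, -0.029, 0.028]
ft_force: [0.7, -0.6, 0.0]
width: 87.6
```

Emit:
{"method": "servo_tool", "body": {"moves": "0 0 0 0 0 0; 0 0 0 0 0 0; 0 0 0 0 0 0; 0 0 0 0 0 0; 0 0 0 0 0 0; 0 0 0 0 0 0; 0 0 0 0 0 0; 0 0 0 0 0 0", "hand": 255}}

```text
t: 3.45
ee_pos: [471.9, 133.2, 114.6]
orientation: [-1.572, -0.029, 0.03]
ft_force: [0.1, -6.4, 1.6]
width: 24.4
```

Emit:
{"method": "servo_tool", "body": {"moves": "0 -0.001 0.004 0 0 0; 0 -0.001 0.008 0 0 0; 0 -0.001 0.01 0 0 0; 0 -0.001 0.01 0 0 0; 0 -0.001 0.01 0 0 0"}}

```text
t: 4.08
ee_pos: [472.0, 132.9, 124.5]
orientation: [-1.571, -0.029, 0.029]
ft_force: [3.2, -2.9, -10.4]
width: 24.6
```

Emit:
{"method": "servo_tool", "body": {"moves": "0.0005 -0.012 0 0 0 0; 0.001 -0.027 0 0 0 0; 0.0015 -0.042 0 0 0 0; 0.002 -0.057 0 0 0 0; 0.0025 -0.072 0 0 0 0; 0.003 -0.087 0 0 0 0; 0.0035 -0.1 0 0 0 0; 0.0035 -0.1 0 0 0 0"}}

```text
t: 5.08
ee_pos: [476.0, 31.1, 124.9]
orientation: [-1.571, -0.029, 0.027]
ft_force: [4.7, -1.8, -9.3]
width: 24.8
```

Emit:
{"method": "servo_tool", "body": {"moves": "0 -0.004 0 0 0 0; 0 -0.007 0 0 0 0; 0.0005 -0.009 0 0 0 0; 0.0005 -0.01 0 0 0 0; 0.0005 -0.01 0 0 0 0"}}

```text
t: 5.7
ee_pos: [476.3, 22.3, 124.8]
orientation: [-1.571, -0.029, 0.028]
ft_force: [4.7, 1.1, -8.4]
width: 25.0
```

Emit:
{"method": "servo_tool", "body": {"moves": "0 0 -0.004 0 0 0; 0 0 -0.008 0 0 0; 0 0 -0.01 0 0 0; 0 0 -0.01 0 0 0; 0 0 -0.01 0 0 0"}}

```text
t: 6.32
ee_pos: [476.3, 23.0, 114.8]
orientation: [-1.571, -0.029, 0.028]
ft_force: [4.9, -1.5, -3.9]
width: 24.3
```

Emit:
{"method": "servo_tool", "body": {"moves": "0 0 0 0 0 0; 0 0 0 0 0 0; 0 0 0 0 0 0; 0 0 0 0 0 0; 0 0 0 0 0 0; 0 0 0 0 0 0", "hand": 0}}

```text
t: 7.08
ee_pos: [475.9, 23.0, 114.7]
orientation: [-1.571, -0.029, 0.029]
ft_force: [0.5, -0.2, 0.0]
width: 81.2
```

```bash
python3 - <<'E'
from h import *
o,im=grab('wrist','w2'); P=cloud(o,im); print(o['t'],o['ee_pos'],o['width'],o['ft_force'])
X,Y,Z=P[...,0],P[...,1],P[...,2]
m=(Z>112)&(Z<135)&(abs(X-476)<25)&(abs(Y-24)<25)
q=P[m];print(cv2.minAreaRect(q[:,:2].astype(np.float32)),np.percentile(q[:,2],[5,50,95]))
E
```

```text
7.075 [475.93896024  23.04854297 114.6573038 ] 81.22103013849218 [ 0.49753084 -0.18742256  0.00794532]
((475.5350341796875, 23.508838653564453), (26.171112060546875, 27.038658142089844), 89.13446807861328) [115.00791299 124.4870373  125.72937794]
```

View pics/w2.png

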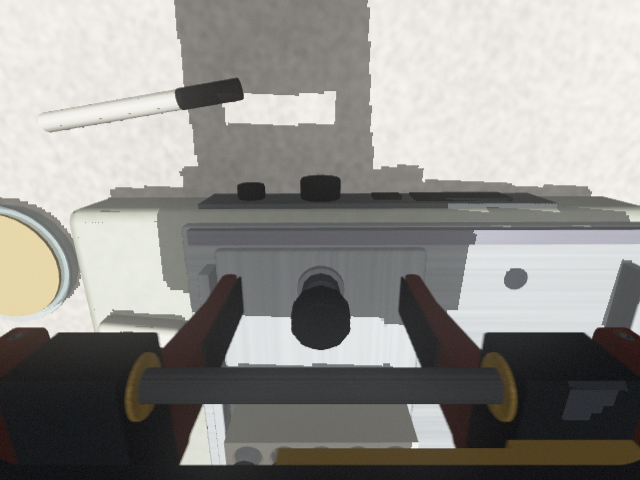

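Emit:
{"method": "servo_tool", "body": {"moves": "0 0 0.04 0 0 0; 0 0 0.1 0 0 0; 0 0 0.16 0 0 0; 0 0 0.2 0 0 -5; 0.03 0 0.215 0 0 -15; 0.07 0 0.215 0 0 -25; 0.12 0.003 0.215 0 0 -35; 0.16 0.005 0.215 0 0 -45"}}

```text
t: 8.12
ee_pos: [637.5, 28.1, 329.6]
orientation: [-1.489, 0.59, -0.59]
ft_force: [0.1, 0.0, -0.2]
width: 87.6
```

Emit:
{"method": "servo_tool", "body": {"moves": "0.02 0.002 0 0 0 -10; 0.02 0.002 0 0 0 -20; 0.02 0.002 0 0 0 -30; 0.02 0.002 0 0 0 -40; 0.02 0.002 0 0 0 -50; 0.02 0.002 0 0 0 -60; 0.02 0.002 0 0 0 -70; 0.02 0.002 0 0 0 -80"}}

```text
t: 9.12
ee_pos: [655.8, 30.0, 329.4]
orientation: [-0.877, 1.623, -1.622]
ft_force: [-0.8, -0.7, -0.6]
width: 87.8
```

Emit:
{"method": "servo_tool", "body": {"moves": "0 0 0 0 0 -10; 0 0 0 0 0 -20; 0 0 0 0 0 -30; 0 0 0 0 0 -40; 0 0 0 0 0 -50; 0 0 0 0 0 -55; 0 0 0 0 0 -55"}}

```text
t: 10.0
ee_pos: [655.8, 30.0, 329.4]
orientation: [-0.042, 2.203, -2.203]
ft_force: [-0.4, -0.8, 0.8]
width: 88.3
```

```bash
python3 - <<'E'
from h import *
o,im=grab('wrist','w3'); P=cloud(o,im); print(o['t'],o['ee_pos'],o['width'],o['ft_force'],o['qpos']); print(rot(o['orientation']).round(3))
X,Y,Z=P[...,0],P[...,1],P[...,2]
for lo in(252,256):
    m=(Z>lo)&(Z<266)&(abs(X-655)<45)&(abs(Y-30)<35)
    q=P[m];print(m.sum(),cv2.minAreaRect(q[:,:2].astype(np.float32)),np.percentile(q[:,2],[5,50,95]))
E
```

```text
10.0 [655.82277472  30.00687099 329.40394562] 88.32720483159085 [-0.38811248 -0.83035225  0.78320482] [2.75919117e-02 3.90172251e-01 1.47109730e+00 8.40628883e-06
 1.28088449e+00 1.56085675e+00]
[[-0.999 -0.001  0.038]
 [-0.038 -0.    -0.999]
 [ 0.001 -1.    -0.   ]]
2119 ((656.4950561523438, 30.972576141357422), (55.3790168762207, 17.996519088745117), 7.57859468460083) [255.09028269 257.97390044 259.21981864]
1911 ((656.3643798828125, 30.87469482421875), (55.07221603393555, 17.266462326049805), 7.719252586364746) [256.60365169 258.07258386 259.2677788 ]
```

View pics/w3.png

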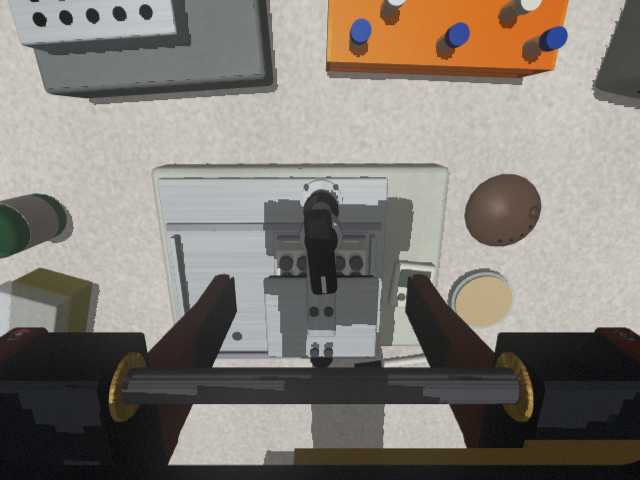

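Emit:
{"method": "servo_tool", "body": {"moves": "0.0004 0.0005 -0.025 0 0 5.5; 0.0004 0.0005 -0.05 0 0 5.5; 0.0004 0.0005 -0.065 0 0 5.5; 0.0004 0.0005 -0.075 0 0 5.5; 0.0004 0.0005 -0.08 0 0 5.5; 0.0004 0.0005 -0.08 0 0 5.5"}}

```text
t: 10.8
ee_pos: [656.5, 30.5, 249.8]
orientation: [-0.143, 2.153, -2.153]
ft_force: [-0.1, 0.5, -0.1]
width: 87.7
```

Emit:
{"method": "servo_tool", "body": {"moves": "0 0 0 0 0 0; 0 0 0 0 0 0; 0 0 0 0 0 0; 0 0 0 0 0 0; 0 0 0 0 0 0; 0 0 0 0 0 0; 0 0 0 0 0 0; 0 0 0 0 0 0", "hand": 255}}

```text
t: 11.8
ee_pos: [656.4, 30.1, 249.7]
orientation: [-0.143, 2.152, -2.154]
ft_force: [0.9, -2.2, -0.8]
width: 17.9
```

Emit:
{"method": "servo_tool", "body": {"moves": "0 0 0 0 0 8; 0 0 0 0 0 16; 0 0 0 0 0 24; 0 0 0 0 0 32; 0 0 0 0 0 40; 0 0 0 0 0 48; 0 0 0 0 0 56; 0 0 0 0 0 62"}}

```text
t: 12.8
ee_pos: [656.1, 30.5, 249.6]
orientation: [-1.022, 1.465, -1.464]
ft_force: [-1.9, 0.4, 0.9]
width: 18.2
```

Emit:
{"method": "servo_tool", "body": {"moves": "0 0 0 0 0 0; 0 0 -0.003 0 0 0; 0 0 -0.007 0 0 0; 0 0 -0.012 0 0 0; 0 0 -0.012 0 0 0"}}

```text
t: 13.42
ee_pos: [656.1, 30.5, 236.5]
orientation: [-1.02, 1.467, -1.466]
ft_force: [0.6, -1.0, -5.3]
width: 17.9
```

Emit:
{"method": "servo_tool", "body": {"moves": "0 0 0 0 0 0"}}

```text
t: 13.55
ee_pos: [656.1, 30.5, 236.7]
orientation: [-1.02, 1.467, -1.466]
ft_force: [-0.8, -2.1, -5.1]
width: 18.1
```

```bash
python3 - <<'E'
from h import *
o,im=grab('wrist','w4'); P=cloud(o,im); print(o['t'],o['ee_pos'],o['width'],o['ft_force'],o['moment'])
X,Y,Z=P[...,0],P[...,1],P[...,2]
m=(abs(X-560)<15)&(abs(Y-27)<40)&(Z>170)&(Z<230)
print(m.sum(),np.percentile(P[m][:,2],[5,25,50,75,95]) if m.any() else 0)
grab('side','s4')
E
```

```text
13.55 [656.10154586  30.52929423 236.65190558] 18.063030655585326 [-0.80244973 -2.0748262  -5.10852817] [-0.05742966 -0.10786963  0.08298493]
3419 [188.42409738 189.01749239 189.47686151 190.24737315 202.0225991 ]
```

View pics/w4.png

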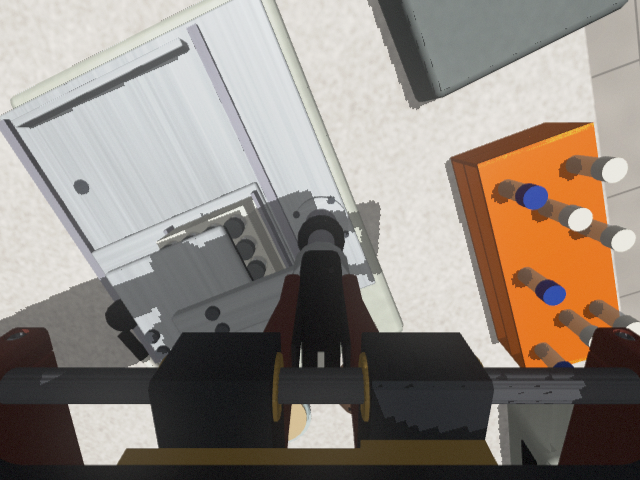

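View pics/s4.png

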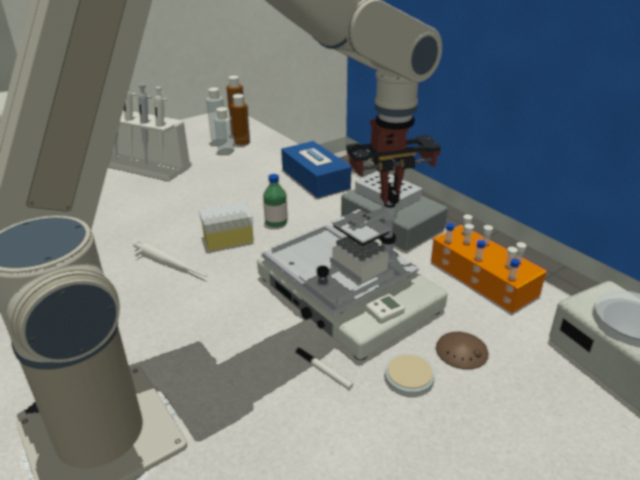

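Emit:
{"method": "servo_tool", "body": {"moves": "0 0 -0.005 0 0 0; 0 0 -0.01 0 0 0; 0 0 -0.015 0 0 0; 0 0 -0.019 0 0 0; 0 0 -0.022 0 0 0; 0 0 -0.024 0 0 0; 0 0 -0.025 0 0 0; 0 0 -0.026 0 0 0"}}

```text
t: 14.65
ee_pos: [656.3, 30.5, 211.6]
orientation: [-1.019, 1.467, -1.466]
ft_force: [-3.8, -0.7, 1.9]
width: 17.4
```

Emit:
{"method": "servo_tool", "body": {"moves": "0 0 -0.0005 0 0 0; 0 0 -0.001 0 0 0; 0 0 -0.001 0 0 0"}}

```text
t: 15.02
ee_pos: [656.3, 30.5, 210.6]
orientation: [-1.02, 1.467, -1.466]
ft_force: [-5.4, -0.2, 0.5]
width: 17.9
```

Emit:
{"method": "servo_tool", "body": {"moves": "0 0 -0.0005 0 0 0; 0 0 -0.001 0 0 0; 0 0 -0.001 0 0 0"}}

```text
t: 15.4
ee_pos: [656.3, 30.5, 209.6]
orientation: [-1.02, 1.467, -1.466]
ft_force: [-4.9, -1.0, 0.2]
width: 17.8
```

Emit:
{"method": "servo_tool", "body": {"moves": "0 0 -0.0005 0 0 0; 0 0 -0.001 0 0 0; 0 0 -0.0015 0 0 0; 0 0 -0.002 0 0 0; 0 0 -0.002 0 0 0"}}

```text
t: 16.02
ee_pos: [656.3, 30.5, 207.6]
orientation: [-1.019, 1.467, -1.466]
ft_force: [-4.7, -0.3, 0.7]
width: 17.9
```

Emit:
{"method": "servo_tool", "body": {"moves": "0 0 -0.0005 0 0 0; 0 0 -0.001 0 0 0; 0 0 -0.001 0 0 0"}}

```text
t: 16.4
ee_pos: [656.3, 30.5, 206.6]
orientation: [-1.019, 1.467, -1.466]
ft_force: [-4.3, -0.6, 0.9]
width: 17.7
```

Emit:
{"method": "servo_tool", "body": {"moves": "0 0 -0.0005 0 0 0; 0 0 -0.001 0 0 0; 0 0 -0.001 0 0 0"}}

```text
t: 16.77
ee_pos: [656.3, 30.5, 205.6]
orientation: [-1.019, 1.467, -1.466]
ft_force: [-5.3, -0.6, 1.0]
width: 17.8
```

Emit:
{"method": "servo_tool", "body": {"moves": "0 0 -0.0005 0 0 0; 0 0 -0.001 0 0 0; 0 0 -0.001 0 0 0"}}

```text
t: 17.15
ee_pos: [656.3, 30.5, 204.7]
orientation: [-1.019, 1.467, -1.466]
ft_force: [-5.3, -0.6, 1.3]
width: 18.0
```

Emit:
{"method": "servo_tool", "body": {"moves": "0 0 -0.0005 0 0 0; 0 0 -0.001 0 0 0; 0 0 -0.001 0 0 0"}}

```text
t: 17.52
ee_pos: [656.3, 30.5, 204.2]
orientation: [-1.019, 1.466, -1.466]
ft_force: [-6.3, -1.0, 3.4]
width: 18.0
```

Emit:
{"method": "servo_tool", "body": {"moves": "0 0 -0.0005 0 0 0; 0 0 -0.001 0 0 0; 0 0 -0.001 0 0 0; 0 0 -0.001 0 0 0"}}

```text
t: 18.02
ee_pos: [656.4, 30.5, 203.6]
orientation: [-1.019, 1.466, -1.466]
ft_force: [-7.2, -1.4, 6.4]
width: 17.8
```

Emit:
{"method": "servo_tool", "body": {"moves": "0 0 -0.0005 0 0 0; 0 0 -0.0005 0 0 0; 0 0 -0.0005 0 0 0"}}

```text
t: 18.4
ee_pos: [656.4, 30.5, 203.3]
orientation: [-1.019, 1.466, -1.467]
ft_force: [-8.2, 0.0, 7.4]
width: 18.4
```

Emit:
{"method": "servo_tool", "body": {"moves": "0 0 -0.0005 0 0 0; 0 0 -0.001 0 0 0; 0 0 -0.0012 0 0 0; 0 0 -0.0012 0 0 0; 0 0 -0.0012 0 0 0"}}

```text
t: 19.02
ee_pos: [656.4, 30.5, 202.7]
orientation: [-1.019, 1.466, -1.467]
ft_force: [-9.7, -0.4, 11.9]
width: 17.6
```

Emit:
{"method": "servo_tool", "body": {"moves": "0 0 0 0 0 -6; 0 0 0 0 0 -12; 0 0 0 0 0 -18; 0 0 0 0 0 -22; 0 0 0 0 0 -22"}}

```text
t: 19.65
ee_pos: [656.6, 30.4, 202.7]
orientation: [-0.761, 1.73, -1.731]
ft_force: [-8.0, -0.0, 10.9]
width: 18.0
```

Emit:
{"method": "servo_tool", "body": {"moves": "0 0 0 0 0 -8; 0 0 0 0 0 -16; 0 0 0 0 0 -24; 0 0 0 0 0 -32; 0 0 0 0 0 -40; 0 0 0 0 0 -45; 0 0 0 0 0 -47; 0 0 0 0 0 -47"}}

```text
t: 20.65
ee_pos: [656.9, 30.1, 202.7]
orientation: [-0.011, 2.214, -2.216]
ft_force: [-7.8, -2.6, 9.8]
width: 18.2
```

```bash
python3 - <<'E'
from h import *
o=ctrl.get_obs(); print(o['ee_pos'],rot(o['orientation']).round(3),o['ft_force'],o['moment'],o['width'])
E
```

```text
[656.91993944  30.07499804 202.65977738] [[-1.     0.002  0.011]
 [-0.011 -0.001 -1.   ]
 [-0.002 -1.     0.001]] [-7.80759895 -2.61740289  9.84914473] [-0.40024849  1.36435531  0.56413149] 18.223797895026156
```

Emit:
{"method": "servo_tool", "body": {"moves": "-0.001 0 0.001 0 0 0; -0.001 0 0.002 0 0 0; -0.001 0 0.0025 0 0 0; -0.001 0 0.0025 0 0 0"}}

```text
t: 21.15
ee_pos: [656.5, 30.1, 203.7]
orientation: [-0.009, 2.214, -2.216]
ft_force: [3.2, -4.8, -0.9]
width: 18.3
```

Emit:
{"method": "servo_tool", "body": {"moves": "0 0 0 0 0 0; 0 0 0 0 0 0; 0 0 0 0 0 0; 0 0 0 0 0 0; 0 0 0 0 0 0; 0 0 0 0 0 0", "hand": 0}}

```text
t: 21.9
ee_pos: [655.4, 30.5, 203.5]
orientation: [-0.012, 2.216, -2.216]
ft_force: [-0.1, -0.2, 0.3]
width: 74.7
```

Emit:
{"method": "servo_tool", "body": {"moves": "0 0 0.02 0 0 0; 0 0 0.05 0 0 0; 0 0 0.09 0 0 0; 0 0 0.12 0 0 0; 0 0 0.12 0 0 0; 0 0 0.12 0 0 0"}}

```text
t: 22.65
ee_pos: [654.9, 30.5, 323.2]
orientation: [-0.012, 2.216, -2.216]
ft_force: [0.0, 0.6, -0.2]
width: 87.5
```

```bash
python3 - <<'E'
from h import *
o,im=grab('wrist','w5'); P=cloud(o,im); print(o['t'],o['ee_pos'],o['width'],o['ft_force'])
X,Y,Z=P[...,0],P[...,1],P[...,2]
zt=np.nanmedian(Z[(abs(X-656)<10)&(abs(Y-30)<5)]);print(zt)
m=(Z>zt-4)&(Z<zt+4)&(abs(X-655)<45)&(abs(Y-30)<35)
q=P[m];print(m.sum(),cv2.minAreaRect(q[:,:2].astype(np.float32)),np.percentile(q[:,2],[5,50,95]))
m=(abs(X-560)<20)&(abs(Y-27)<40)&(Z>140)&(Z<230)
print(np.percentile(P[m][:,2],[5,25,50,75,95]) if m.any() else 0)
o,im=grab('side','s5');P=cloud(o,im);X,Y,Z=P[...,0],P[...,1],P[...,2]
m=(Z>115)&(Z<132)&(abs(X-476)<20)&(abs(Y-24)<20);print('knob',m.sum(),np.percentile(P[m][:,2],[50,95]),np.median(P[m][:,:2],0))
E
```

```text
22.65 [654.92769838  30.49111083 323.23001282] 87.45374538925341 [ 0.02891249  0.57606553 -0.21987693]
212.34793238071026
1560 ((656.4995727539062, 30.909542083740234), (55.252342224121094, 17.840879440307617), 2.267221450805664) [209.53404156 211.99701362 213.3471822 ]
[155.3407995  156.01291055 156.53284843 157.20523955 167.23487958]
knob 130 [125.72849009 128.48633541] [473.14846701  17.05165535]
```

View pics/w5.png

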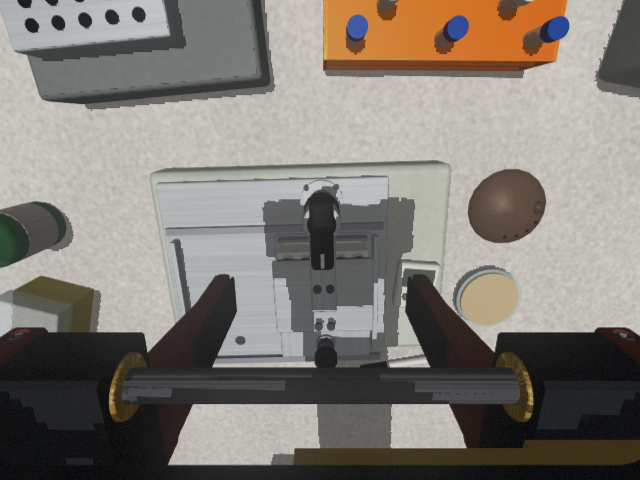

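View pics/s5.png

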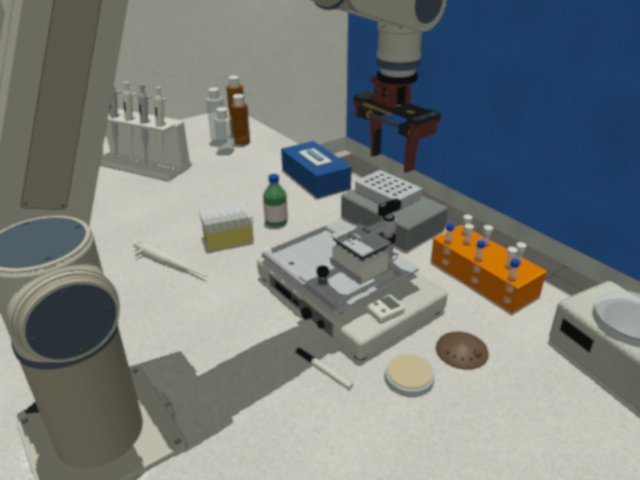

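Emit:
{"method": "servo_tool", "body": {"moves": "0.001 -0.0005 -0.02 0 0 1.5; 0.001 -0.0005 -0.035 0 0 1.5; 0.001 -0.0005 -0.0402 0 0 1.5; 0.001 -0.0005 -0.0402 0 0 1.5; 0.001 -0.0005 -0.0402 0 0 1.5; 0.001 -0.0005 -0.0402 0 0 1.5"}}

```text
t: 23.5
ee_pos: [656.7, 30.0, 283.9]
orientation: [-0.039, 2.202, -2.202]
ft_force: [0.7, 0.5, 0.0]
width: 87.9
```

```bash
cat > m.py <<'E'
from h import *
def meas(o,im,zg):
    P=cloud(o,im);X,Y,Z=P[...,0],P[...,1],P[...,2]
    g=Z[(abs(Z-zg)<5)&(abs(X-656)<22)&(abs(Y-31)<6)]
    p=Z[(abs(Z-(zg-55.8))<5)&(abs(X-575)<30)&(abs(Y-27)<40)&(abs(Y-27)>18)]
    return o['t'],o['ee_pos'][2],len(g),np.median(g),g.mean(),len(p),np.median(p) if len(p) else 0
E
python3 - <<'E'
from m import *
print(meas(*load('w3'),258)); print(meas(*load('w5'),212))
for i in range(3): print(meas(*grab('wrist','w6_%d'%i),212))
E
```

```text
(10.0, np.float64(329.40394561939775), 1149, np.float64(258.25862762575696), np.float64(258.2482493138227), 3033, np.float64(202.36539057662287))
(22.65, np.float64(323.2300128203031), 849, np.float64(212.35815023484162), np.float64(212.3619144606929), 2418, np.float64(156.36629664573476))
(23.5, np.float64(283.94986056807033), 1147, np.float64(212.34258734038843), np.float64(212.33642795996693), 3001, np.float64(156.37806708100186))
(23.55, np.float64(283.8816072865445), 1142, np.float64(212.35107295579505), np.float64(212.35083820928776), 3000, np.float64(156.36000129604707))
(23.6, np.float64(283.80300216495874), 1145, np.float64(212.3564169941705), np.float64(212.37670798649336), 3001, np.float64(156.37832415115608))
```

Emit:
{"method": "servo_tool", "body": {"moves": "-0.0003 0.0004 -0.025 0 0 0; -0.0003 0.0004 -0.05 0 0 0; -0.0003 0.0004 -0.065 0 0 0; -0.0003 0.0004 -0.075 0 0 0; -0.0003 0.0004 -0.08 0 0 0; -0.0003 0.0004 -0.08 0 0 0"}}

```text
t: 24.4
ee_pos: [656.3, 30.4, 203.4]
orientation: [-0.04, 2.203, -2.203]
ft_force: [0.1, -0.3, 0.1]
width: 87.8
```

Emit:
{"method": "servo_tool", "body": {"moves": "0 0 0 0 0 0; 0 0 0 0 0 0; 0 0 0 0 0 0; 0 0 0 0 0 0; 0 0 0 0 0 0; 0 0 0 0 0 0; 0 0 0 0 0 0; 0 0 0 0 0 0", "hand": 255}}

```text
t: 25.4
ee_pos: [656.1, 30.0, 203.3]
orientation: [-0.041, 2.202, -2.204]
ft_force: [-0.4, -2.2, 0.4]
width: 17.5
```

Emit:
{"method": "servo_tool", "body": {"moves": "0 0 0 0 0 8; 0 0 0 0 0 16; 0 0 0 0 0 24; 0 0 0 0 0 32; 0 0 0 0 0 40; 0 0 0 0 0 48; 0 0 0 0 0 56; 0 0 0 0 0 60"}}

```text
t: 26.4
ee_pos: [656.0, 30.2, 203.4]
orientation: [-0.94, 1.556, -1.556]
ft_force: [-1.0, -1.3, 1.2]
width: 17.8
```

Emit:
{"method": "servo_tool", "body": {"moves": "0 0 0 0 0 0; 0 0 0 0 0 0"}}

```text
t: 26.65
ee_pos: [656.0, 30.2, 203.3]
orientation: [-0.938, 1.559, -1.559]
ft_force: [-1.6, -3.2, 2.0]
width: 17.8
```

Emit:
{"method": "servo_tool", "body": {"moves": "0 0 -0.0005 0 0 0; 0 0 -0.001 0 0 0; 0 0 -0.0015 0 0 0; 0 0 -0.002 0 0 0; 0 0 -0.002 0 0 0; 0 0 -0.002 0 0 0"}}

```text
t: 27.4
ee_pos: [656.1, 30.3, 202.6]
orientation: [-0.937, 1.558, -1.559]
ft_force: [-3.2, -3.1, 9.9]
width: 17.8
```

Emit:
{"method": "servo_tool", "body": {"moves": "0 0 -0.0005 0 0 0; 0 0 -0.001 0 0 0; 0 0 -0.0013 0 0 0; 0 0 -0.0013 0 0 0; 0 0 -0.0013 0 0 0"}}

```text
t: 28.02
ee_pos: [656.2, 30.3, 201.9]
orientation: [-0.937, 1.558, -1.559]
ft_force: [-5.6, -2.6, 13.7]
width: 17.8
```

Emit:
{"method": "servo_tool", "body": {"moves": "0 0 0 0 0 -8; 0 0 0 0 0 -16; 0 0 0 0 0 -24; 0 0 0 0 0 -32; 0 0 0 0 0 -40; 0 0 0 0 0 -48; 0 0 0 0 0 -56; 0 0 0 0 0 -61"}}

```text
t: 29.02
ee_pos: [656.3, 30.1, 201.8]
orientation: [-0.016, 2.212, -2.214]
ft_force: [-5.3, -2.4, 12.3]
width: 17.9
```

Emit:
{"method": "servo_tool", "body": {"moves": "0 0 0 0 0 0; 0 0 0 0 0 -1; 0 0 0 0 0 -1"}}

```text
t: 29.4
ee_pos: [656.4, 30.1, 201.9]
orientation: [-0.002, 2.218, -2.221]
ft_force: [-4.6, -4.0, 11.9]
width: 18.2
```

Emit:
{"method": "servo_tool", "body": {"moves": "0 0 0 0 0 0; 0 0 0 0 0 0; 0 0 0 0 0 0; 0 0 0 0 0 0; 0 0 0 0 0 0; 0 0 0 0 0 0", "hand": 0}}

```text
t: 30.15
ee_pos: [656.1, 30.4, 199.9]
orientation: [-0.002, 2.221, -2.221]
ft_force: [-0.1, -0.7, -0.1]
width: 74.5
```

Emit:
{"method": "servo_tool", "body": {"moves": "0 0 0.02 0 0 1.5; 0 0 0.05 0 0 1.5; 0 0 0.07 0 0 1.5; 0 0 0.083 0 0 1.5; 0 0 0.083 0 0 1.5; 0 0 0.083 0 0 1.5"}}

```text
t: 30.9
ee_pos: [655.5, 30.4, 282.1]
orientation: [-0.033, 2.208, -2.208]
ft_force: [0.3, 0.1, 0.0]
width: 88.1
```

```bash
python3 - <<'E'
from m import *
for i in range(3): print(meas(*grab('wrist','w7_%d'%i),211.5))
o,im=load('w7_2'); P=cloud(o,im);X,Y,Z=P[...,0],P[...,1],P[...,2]
m=(Z>207)&(Z<216)&(abs(X-655)<45)&(abs(Y-30)<35)
print(cv2.minAreaRect(P[m][:,:2].astype(np.float32)),o['ft_force'])
E
```

```text
(30.9, np.float64(282.0878912117612), 1164, np.float64(211.99057463930228), np.float64(212.01784450287596), 3038, np.float64(156.0297683693194))
(30.95, np.float64(281.8319597838316), 1162, np.float64(212.02717838186308), np.float64(212.0289661354818), 3045, np.float64(156.0673440831218))
(31.0, np.float64(281.8263536070199), 1172, np.float64(212.0354101149897), np.float64(212.0299275470588), 3044, np.float64(156.07917339028995))
((656.2863159179688, 31.152111053466797), (55.83486557006836, 17.457408905029297), 2.2024941444396973) [ 0.05894459 -0.27158824 -0.75432829]
```

View pics/w7_2.png

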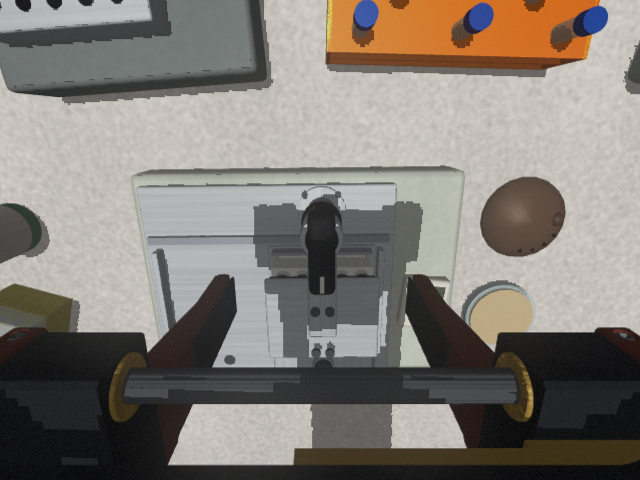

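Emit:
{"method": "servo_tool", "body": {"moves": "0.0007 0.0001 -0.025 0 0 0.5; 0.0007 0.0001 -0.05 0 0 0.5; 0.0007 0.0001 -0.065 0 0 0.5; 0.0007 0.0001 -0.075 0 0 0.5; 0.0007 0.0001 -0.0785 0 0 0.5; 0.0007 0.0001 -0.0785 0 0 0.5"}}

```text
t: 31.8
ee_pos: [657.1, 30.5, 204.8]
orientation: [-0.04, 2.203, -2.203]
ft_force: [-0.5, -0.1, 0.1]
width: 87.4
```

Emit:
{"method": "servo_tool", "body": {"moves": "0 0 0 0 0 0; 0 0 0 0 0 0; 0 0 0 0 0 0; 0 0 0 0 0 0; 0 0 0 0 0 0; 0 0 0 0 0 0; 0 0 0 0 0 0; 0 0 0 0 0 0", "hand": 255}}

```text
t: 32.8
ee_pos: [656.8, 30.1, 204.4]
orientation: [-0.041, 2.202, -2.204]
ft_force: [-0.2, -2.7, -0.1]
width: 17.7
```

Emit:
{"method": "servo_tool", "body": {"moves": "0 0 0 0 0 8; 0 0 0 0 0 16; 0 0 0 0 0 24; 0 0 0 0 0 32; 0 0 0 0 0 40; 0 0 0 0 0 48; 0 0 0 0 0 56; 0 0 0 0 0 60"}}

```text
t: 33.8
ee_pos: [656.4, 30.7, 204.6]
orientation: [-0.94, 1.557, -1.556]
ft_force: [-2.1, 1.6, 1.8]
width: 17.8
```

Emit:
{"method": "servo_tool", "body": {"moves": "0 0 0 0 0 0; 0 0 -0.0005 0 0 0; 0 0 -0.001 0 0 0; 0 0 -0.0015 0 0 0; 0 0 -0.002 0 0 0; 0 0 -0.0025 0 0 0; 0 0 -0.0025 0 0 0; 0 0 -0.0025 0 0 0"}}

```text
t: 34.8
ee_pos: [656.6, 30.7, 203.5]
orientation: [-0.937, 1.559, -1.559]
ft_force: [-5.8, 1.0, 13.0]
width: 17.9
```

Emit:
{"method": "servo_tool", "body": {"moves": "0 0 -0.0005 0 0 0; 0 0 -0.001 0 0 0; 0 0 -0.0013 0 0 0; 0 0 -0.0013 0 0 0; 0 0 -0.0013 0 0 0"}}

```text
t: 35.42
ee_pos: [656.6, 30.8, 202.8]
orientation: [-0.937, 1.559, -1.559]
ft_force: [-8.8, 1.0, 15.6]
width: 18.0
```

Emit:
{"method": "servo_tool", "body": {"moves": "0 0 0 0 0 -8; 0 0 0 0 0 -16; 0 0 0 0 0 -24; 0 0 0 0 0 -32; 0 0 0 0 0 -40; 0 0 0 0 0 -48; 0 0 0 0 0 -56; 0 0 0 0 0 -61"}}

```text
t: 36.42
ee_pos: [657.0, 30.1, 202.8]
orientation: [-0.015, 2.212, -2.214]
ft_force: [-5.5, -2.0, 13.4]
width: 17.7
```

Emit:
{"method": "servo_tool", "body": {"moves": "0 0 0 0 0 0; 0 0 0 0 0 -1; 0 0 0 0 0 -1"}}

```text
t: 36.8
ee_pos: [657.1, 30.1, 202.8]
orientation: [-0.001, 2.218, -2.221]
ft_force: [-6.7, -2.2, 13.8]
width: 18.5
```

Emit:
{"method": "servo_tool", "body": {"moves": "0 0 0 0 0 0; 0 0 0 0 0 0; 0 0 0 0 0 0; 0 0 0 0 0 0; 0 0 0 0 0 0; 0 0 0 0 0 0", "hand": 0}}

```text
t: 37.55
ee_pos: [656.8, 30.5, 200.6]
orientation: [-0.002, 2.221, -2.221]
ft_force: [0.0, -0.0, -0.0]
width: 74.8
```

Emit:
{"method": "servo_tool", "body": {"moves": "0 0 0.02 0 0 1.5; 0 0 0.05 0 0 1.5; 0 0 0.07 0 0 1.5; 0 0 0.083 0 0 1.5; 0 0 0.083 0 0 1.5; 0 0 0.083 0 0 1.5"}}

```text
t: 38.3
ee_pos: [656.3, 30.5, 282.8]
orientation: [-0.032, 2.208, -2.208]
ft_force: [0.6, 0.6, -1.0]
width: 87.5
```

```bash
python3 - <<'E'
from m import *
for i in range(3): print(meas(*grab('wrist','w8_%d'%i),211.5))
o,im=load('w8_2'); P=cloud(o,im);X,Y,Z=P[...,0],P[...,1],P[...,2]
m=(Z>207)&(Z<216)&(abs(X-655)<45)&(abs(Y-30)<35)
print(cv2.minAreaRect(P[m][:,:2].astype(np.float32)),o['ft_force'])
E
```

```text
(38.3, np.float64(282.78573459865703), 1162, np.float64(212.152419771906), np.float64(212.13960586758324), 3024, np.float64(156.1803771263355))
(38.35, np.float64(282.56224392410246), 1158, np.float64(212.154376691432), np.float64(212.17556772527402), 3024, np.float64(156.19392161873674))
(38.4, np.float64(282.47974873871794), 1162, np.float64(212.11547552876092), np.float64(212.0996585766238), 3019, np.float64(156.15110123620377))
((656.7875366210938, 31.257366180419922), (55.0694465637207, 17.410865783691406), 2.2514050006866455) [ 0.95228201 -0.60103109  0.30091258]
```

Emit:
{"method": "servo_tool", "body": {"moves": "0.0003 0 -0.025 0 0 0.5; 0.0003 0 -0.05 0 0 0.5; 0.0003 0 -0.065 0 0 0.5; 0.0003 0 -0.075 0 0 0.5; 0.0003 0 -0.0788 0 0 0.5; 0.0003 0 -0.0788 0 0 0.5"}}

```text
t: 39.2
ee_pos: [657.3, 30.5, 205.2]
orientation: [-0.04, 2.203, -2.203]
ft_force: [0.9, -0.9, -0.2]
width: 87.7
```

Emit:
{"method": "servo_tool", "body": {"moves": "0 0 0 0 0 0; 0 0 0 0 0 0; 0 0 0 0 0 0; 0 0 0 0 0 0; 0 0 0 0 0 0; 0 0 0 0 0 0; 0 0 0 0 0 0", "hand": 255}}

```text
t: 40.08
ee_pos: [657.1, 30.5, 204.9]
orientation: [-0.04, 2.203, -2.203]
ft_force: [-0.7, -0.2, -0.2]
width: 21.4
```

```bash
cat > pm.py <<'E'
import sys
from h import *
for i in range(2):
    o,im=grab('wrist',sys.argv[1]+str(i)); P=cloud(o,im);X,Y,Z=P[...,0],P[...,1],P[...,2]
    v,u=np.mgrid[:480,:640]
    # plate relative to bench/platform, both seen in the same frame
    p=P[(abs(Z-156)<5)&(abs(X-578)<28)&(abs(Y-27)<40)&(abs(Y-27)>18)]
    pl=Z[(abs(Z-77)<4)&(X>480)&(X<600)&(Y>95)&(Y<180)]
    A=np.c_[p[:,:2]-[578,27],np.ones(len(p))]; 
    c=np.linalg.lstsq(A,p[:,2],rcond=None)[0] if len(p)>50 else [0,0,0]
    print(o['t'],'tcp',o['ee_pos'].round(2),'F',o['ft_force'].round(1),'plate',len(p),np.round(c,4),'platf',len(pl),np.median(pl).round(2) if len(pl) else 0)
E
python3 pm.py w9_
```

```text
40.075 tcp [657.09  30.55 204.86] F [-0.7 -0.2 -0.2] plate 234 [-3.00000e-04  9.00000e-04  1.56214e+02] platf 4294 76.15
40.125 tcp [657.07  30.27 204.82] F [ 0.8 -8.  -0.2] plate 83 [4.020000e-02 2.000000e-03 1.570861e+02] platf 4559 76.08
```

Emit:
{"method": "servo_tool", "body": {"moves": "0 0 0 0 0 8; 0 0 0 0 0 16; 0 0 0 0 0 24; 0 0 0 0 0 32; 0 0 0 0 0 40; 0 0 0 0 0 48; 0 0 0 0 0 56; 0 0 0 0 0 60"}}

```text
t: 41.18
ee_pos: [656.6, 31.0, 205.0]
orientation: [-0.94, 1.558, -1.555]
ft_force: [-2.7, 1.8, 2.7]
width: 18.3
```

```bash
python3 pm.py w10_
```

```text
41.175 tcp [656.6   30.96 204.95] F [-2.7  1.8  2.7] plate 3018 [-5.000000e-04 -3.000000e-04  1.562802e+02] platf 16866 76.11
41.225 tcp [656.58  30.95 204.94] F [-3.4  0.3  2. ] plate 3017 [-9.000000e-04  5.000000e-04  1.562475e+02] platf 16887 76.12
```

Emit:
{"method": "servo_tool", "body": {"moves": "0 0 -0.0005 0 0 0; 0 0 -0.001 0 0 0; 0 0 -0.0015 0 0 0; 0 0 -0.002 0 0 0; 0 0 -0.0025 0 0 0; 0 0 -0.003 0 0 0; 0 0 -0.003 0 0 0; 0 0 -0.003 0 0 0"}}

```text
t: 42.28
ee_pos: [656.7, 31.0, 203.5]
orientation: [-0.937, 1.56, -1.558]
ft_force: [-7.6, 2.5, 13.5]
width: 18.1
```

```bash
python3 pm.py w11_
```

```text
42.275 tcp [656.72  30.95 203.54] F [-7.6  2.5 13.5] plate 3022 [ 0.000000e+00 -1.700000e-03  1.549959e+02] platf 16968 76.07
42.325 tcp [656.74  30.94 203.57] F [-7.3  1.9 13.8] plate 3028 [-5.000000e-04 -2.000000e-04  1.549722e+02] platf 16985 76.1
```

Emit:
{"method": "servo_tool", "body": {"moves": "0 0 -0.0005 0 0 -8; 0 0 -0.001 0 0 -16; 0 0 -0.001 0 0 -24; 0 0 -0.001 0 0 -32; 0 0 -0.001 0 0 -40; 0 0 -0.001 0 0 -48; 0 0 -0.001 0 0 -56; 0 0 -0.001 0 0 -61"}}

```text
t: 43.38
ee_pos: [657.3, 30.0, 203.1]
orientation: [-0.015, 2.213, -2.214]
ft_force: [-6.4, -2.1, 14.7]
width: 17.9
```

Emit:
{"method": "servo_tool", "body": {"moves": "0 0 0 0 0 -1; 0 0 0 0 0 -2; 0 0 0 0 0 -2"}}

```text
t: 43.75
ee_pos: [657.7, 30.0, 203.1]
orientation: [-0.02, -2.213, 2.216]
ft_force: [-5.3, -1.6, 13.3]
width: 18.2
```

```bash
python3 pm.py w12_; python3 - <<'E'
from h import *
for f in('w9_0','w12_0','w12_1'):
    o,im=load(f);P=cloud(o,im);X,Y,Z=P[...,0],P[...,1],P[...,2]
    for a in (150,):
        m=(Z>148)&(Z<170)&(X>530)&(X<640)&(abs(Y-27)<50)
        print(f,m.sum(),np.histogram(Z[m],bins=np.arange(148,171,1))[0])
E
```

```text
43.75 tcp [657.67  30.05 203.06] F [-5.3 -1.6 13.3] plate 205 [-3.400000e-03 -1.000000e-04  1.545225e+02] platf 3594 76.13
43.8 tcp [657.67  30.04 203.03] F [-5.5 -1.  14.3] plate 206 [-5.500000e-03 -1.310000e-02  1.547645e+02] platf 3603 76.11
w9_0 2387 [   0    0    0    5   24   26   38  652 1042  129    0    0    0    0
    1    5   18   72  125   36   88  126]
w12_0 2079 [  1   2  18  16  37 235 973 309   3   0   0   0   0   0   3  39 136  77
  52 142  36   0]
w12_1 2078 [  2   5  16  18  30 262 967 288   5   0   0   0   0   0   3  46 144  57
  51 151  33   0]
```

Emit:
{"method": "servo_tool", "body": {"moves": "0 0 0 0 0 0; 0 0 0 0 0 0; 0 0 0 0 0 0; 0 0 0 0 0 0; 0 0 0 0 0 0; 0 0 0 0 0 0", "hand": 0}}

```text
t: 44.6
ee_pos: [657.1, 30.5, 200.8]
orientation: [-0.017, -2.214, 2.213]
ft_force: [-0.5, -0.8, -0.1]
width: 74.6
```

```bash
python3 pm.py w13_; python3 - <<'E'
from h import *
for f in('w9_0','w12_0','w13_0','w13_1'):
    o,im=load(f);P=cloud(o,im);X,Y,Z=P[...,0],P[...,1],P[...,2]
    m=(Z>152)&(Z<159)&(X>530)&(X<640)&(abs(Y-27)<50)
    print(f,m.sum(),np.median(Z[m]))
E
```

```text
44.6 tcp [657.1   30.54 200.84] F [-0.5 -0.8 -0.1] plate 2313 [-1.300000e-03  1.000000e-04  1.562201e+02] platf 2668 76.17
44.65 tcp [657.06  30.53 200.83] F [-0.3  0.1  0.4] plate 2300 [-9.000000e-04  4.000000e-04  1.561835e+02] platf 2880 76.13
w9_0 1911 156.17496091331256
w12_0 1557 154.52228862987926
w13_0 7584 156.15367295315798
w13_1 7594 156.1171330368243
```

Emit:
{"method": "servo_tool", "body": {"moves": "-0.0005 0 0.002 0 0 2; -0.0005 0 0.004 0 0 2; -0.0005 0 0.004 0 0 2"}}

```text
t: 45.08
ee_pos: [656.8, 30.5, 205.2]
orientation: [-0.02, 2.212, -2.211]
ft_force: [-0.6, 0.1, -0.2]
width: 88.1
```

Emit:
{"method": "servo_tool", "body": {"moves": "0 0 0 0 0 0; 0 0 0 0 0 0; 0 0 0 0 0 0; 0 0 0 0 0 0; 0 0 0 0 0 0; 0 0 0 0 0 0; 0 0 0 0 0 0", "hand": 255}}

```text
t: 45.95
ee_pos: [656.6, 30.6, 204.9]
orientation: [-0.021, 2.212, -2.212]
ft_force: [0.4, 0.9, 0.2]
width: 21.1
```

Emit:
{"method": "servo_tool", "body": {"moves": "0 0 -0.001 0 0 0; 0 0 -0.002 0 0 0; 0 0 -0.002 0 0 0"}}

```text
t: 46.32
ee_pos: [656.8, 30.0, 204.4]
orientation: [-0.021, 2.21, -2.212]
ft_force: [-5.1, -1.4, 10.1]
width: 17.8
```

```bash
cat > q.py <<'E'
import sys
from h import *
o,im=grab('wrist',sys.argv[1]);P=cloud(o,im);X,Y,Z=P[...,0],P[...,1],P[...,2]
m=(Z>152)&(Z<159)&(X>530)&(X<640)&(abs(Y-27)<50)
print(o['t'],m.sum(),np.median(Z[m]),o['ee_pos'].round(2),o['ft_force'].round(1),o['moment'].round(2),np.degrees(np.arctan2(-rot(o['orientation'])[1,0],-rot(o['orientation'])[0,0])))
E
python3 q.py w14
```

```text
46.325 1415 155.85283186505453 [656.77  30.05 204.45] [-5.1 -1.4 10.1] [-0.33  0.82  0.42] 1.1515058423400888
```

Emit:
{"method": "servo_tool", "body": {"moves": "0 0 -0.001 0 0 0; 0 0 -0.002 0 0 0; 0 0 -0.002 0 0 0"}}

```text
t: 46.75
ee_pos: [656.8, 30.0, 203.4]
orientation: [-0.021, 2.21, -2.212]
ft_force: [-7.3, -2.4, 15.3]
width: 17.7
```

```bash
python3 q.py w15
```

```text
46.75 1398 154.8999580299059 [656.85  30.04 203.35] [-7.3 -2.4 15.3] [-0.34  1.23  0.42] 1.1529196001860254
```

Emit:
{"method": "servo_tool", "body": {"moves": "0 0 0 0 0 -4; 0 0 0 0 0 -8; 0 0 0 0 0 -8"}}

```text
t: 47.18
ee_pos: [657.8, 30.1, 203.4]
orientation: [-0.133, -2.161, 2.163]
ft_force: [-2.4, -1.9, 12.4]
width: 20.1
```

```bash
python3 q.py w16; python3 - <<'E'
from h import *
for f in('w13_0','w8_2','w3','wrist0'):
    o,im=load(f);P=cloud(o,im);X,Y,Z=P[...,0],P[...,1],P[...,2]
    zc=258 if f in('w3','wrist0') else 212
    m=(abs(Z-zc)<2.5)&(abs(X-656)<35)&(abs(Y-31)<20)
    q=P[m]; c,e=cv2.PCACompute(q[:,:2].astype(np.float32),None); print(f,m.sum(),np.degrees(np.arctan(e[0,1]/e[0,0])),c,cv2.minAreaRect(q[:,:2].astype(np.float32)))
E
```

```text
47.175 2290 154.86828455694265 [657.83  30.08 203.38] [-2.4 -1.9 12.4] [-0.34  0.49  0.86] -6.825540395253143
w13_0 3779 2.5213242 [[661.6296    30.934847]] ((660.31884765625, 30.918542861938477), (48.576255798339844, 17.4444580078125), 1.8417794704437256)
w8_2 1953 2.2910428 [[657.70337  30.99174]] ((656.6461791992188, 31.19883155822754), (54.78241729736328, 17.197500228881836), 2.221588134765625)
w3 1967 7.614735 [[657.7519    31.038315]] ((656.3493041992188, 30.935073852539062), (55.07700729370117, 17.53335952758789), 7.598628044128418)
wrist0 5669 5.018989 [[655.81854   31.421528]] ((656.2343139648438, 24.557533264160156), (54.60712814331055, 31.57267951965332), 7.060084342956543)
```

View pics/w16.png

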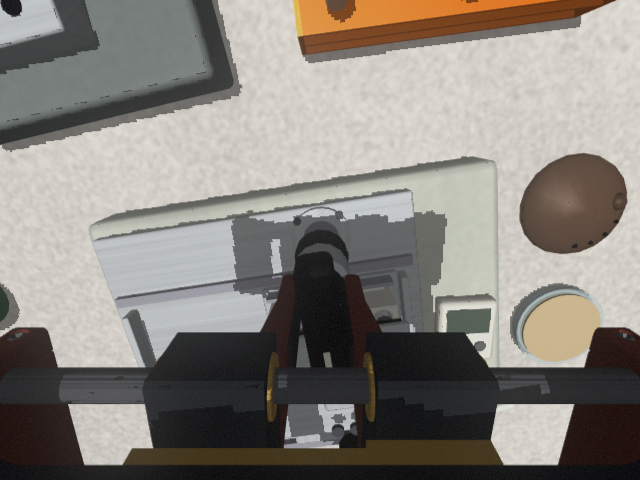

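Emit:
{"method": "servo_tool", "body": {"moves": "0 0 0.001 0 0 0; 0 0 0.0015 0 0 0; 0 0 0.0015 0 0 0"}}

```text
t: 47.6
ee_pos: [657.7, 30.1, 203.6]
orientation: [-0.132, -2.161, 2.162]
ft_force: [1.1, -2.1, 7.3]
width: 20.4
```

```bash
python3 q.py w17
```

```text
47.6 2307 155.0090797820965 [657.72  30.14 203.61] [ 1.1 -2.1  7.3] [-0.47 -0.05  0.89] -6.830707417617795
```

Emit:
{"method": "servo_tool", "body": {"moves": "0 0 0.001 0 0 0; 0 0 0.0015 0 0 0; 0 0 0.0015 0 0 0"}}

```text
t: 48.02
ee_pos: [657.6, 30.2, 204.2]
orientation: [-0.132, -2.16, 2.161]
ft_force: [4.8, -3.1, 3.2]
width: 20.2
```

```bash
python3 q.py w18
```

```text
48.025 2319 155.61054396204526 [657.61  30.15 204.24] [ 4.8 -3.1  3.2] [-0.58 -0.57  0.84] -6.863675353843924
```

Emit:
{"method": "servo_tool", "body": {"moves": "0 0 0 0 0 10; 0 0 0 0 0 20; 0 0 0 0 0 30; 0 0 0 0 0 40; 0 0 0 0 0 50; 0 0 0 0 0 60; 0 0 0 0 0 70; 0 0 0 0 0 80"}}

```text
t: 49.08
ee_pos: [656.3, 30.9, 204.1]
orientation: [-1.057, 1.421, -1.419]
ft_force: [-1.8, -0.7, 7.4]
width: 18.0
```

Emit:
{"method": "servo_tool", "body": {"moves": "0 0 -0.0005 0 0 5; 0 0 -0.001 0 0 8; 0 0 -0.001 0 0 8; 0 0 -0.001 0 0 5"}}

```text
t: 49.58
ee_pos: [656.3, 31.1, 203.8]
orientation: [-1.101, 1.364, -1.361]
ft_force: [-2.6, -0.9, 10.0]
width: 17.8
```

```bash
python3 q.py w19
```

```text
49.575 10626 155.39658234929544 [656.29  31.1  203.84] [-2.6 -0.9 10. ] [-0.19  0.58 -0.12] 77.9130544118991
```

Emit:
{"method": "servo_tool", "body": {"moves": "0 0 -0.0005 0 0 0; 0 0 -0.0005 0 0 -10; 0 0 -0.0005 0 0 -20; 0 0 -0.0005 0 0 -30; 0 0 -0.0005 0 0 -40; 0 0 -0.0005 0 0 -50; 0 0 -0.0005 0 0 -60; 0 0 -0.0005 0 0 -70"}}

```text
t: 50.62
ee_pos: [657.0, 30.2, 203.6]
orientation: [-0.144, 2.151, -2.151]
ft_force: [0.1, -3.3, 10.6]
width: 18.0
```

Emit:
{"method": "servo_tool", "body": {"moves": "0 0 0 0 0 -6; 0 0 0 0 0 -9; 0 0 0 0 0 -9; 0 0 0 0 0 -7"}}

```text
t: 51.12
ee_pos: [657.3, 30.2, 203.6]
orientation: [-0.02, 2.21, -2.211]
ft_force: [0.6, -4.0, 10.4]
width: 18.1
```

```bash
python3 q.py w20
```

```text
51.125 1405 155.2127418947724 [657.33  30.16 203.58] [ 0.6 -4.  10.4] [-0.65 -0.04  0.25] 1.13384139529361
```

Emit:
{"method": "servo_tool", "body": {"moves": "0 0 0.001 0 0 0; 0 0 0.0015 0 0 0; 0 0 0.0015 0 0 0"}}

```text
t: 51.55
ee_pos: [657.2, 30.2, 204.0]
orientation: [-0.019, 2.211, -2.212]
ft_force: [3.1, -3.0, 2.6]
width: 18.3
```

```bash
python3 q.py w21
```

```text
51.55 1416 155.59311797177642 [657.22  30.17 204.03] [ 3.1 -3.   2.6] [-0.61 -0.48  0.25] 1.0650551399134838
```

Emit:
{"method": "servo_tool", "body": {"moves": "0 0 0 0 0 0; 0 0 0 0 0 0; 0 0 0 0 0 0; 0 0 0 0 0 0; 0 0 0 0 0 0; 0 0 0 0 0 0", "hand": 0}}

```text
t: 52.35
ee_pos: [656.6, 30.6, 203.9]
orientation: [-0.021, 2.212, -2.212]
ft_force: [0.2, 0.1, -0.8]
width: 74.8
```

Emit:
{"method": "servo_tool", "body": {"moves": "0 0 0.02 0 0 1; 0 0 0.05 0 0 1; 0 0 0.07 0 0 1; 0 0 0.08 0 0 1; 0 0 0.08 0 0 1; 0 0 0.08 0 0 1; 0 0 0.08 0 0 1"}}

```text
t: 53.22
ee_pos: [656.1, 30.5, 282.7]
orientation: [-0.043, 2.204, -2.204]
ft_force: [0.7, -0.0, 0.2]
width: 88.1
```

```bash
python3 - <<'E'
from m import *
for i in range(2): print(meas(*grab('wrist','w22_%d'%i),211.8))
o,im=load('w22_1'); P=cloud(o,im);X,Y,Z=P[...,0],P[...,1],P[...,2]
m=(Z>209)&(Z<216)&(abs(X-655)<45)&(abs(Y-30)<35)
print(cv2.minAreaRect(P[m][:,:2].astype(np.float32)),o['ft_force'])
o,im=grab('side','s22');P=cloud(o,im);X,Y,Z=P[...,0],P[...,1],P[...,2]
m=(Z>118)&(Z<132)&(abs(X-476)<14)&(abs(Y-24)<14);print('knob',m.sum(),np.median(P[m],0),np.percentile(Z[m],95))
E
```

```text
(53.225, np.float64(282.74362385382517), 1157, np.float64(211.91953609585403), np.float64(211.90446461479698), 3032, np.float64(155.9744766000291))
(53.275, np.float64(282.91237000139466), 1154, np.float64(211.96385604147142), np.float64(211.95176991097787), 3016, np.float64(155.95781995016728))
((656.5396728515625, 30.908294677734375), (55.58689880371094, 17.5797176361084), 1.6764028072357178) [ 0.86478917  0.37797129 -0.36701607]
knob 111 [473.71018971  18.55762556 125.94631946] 129.02256634977397
```

View pics/s22.png

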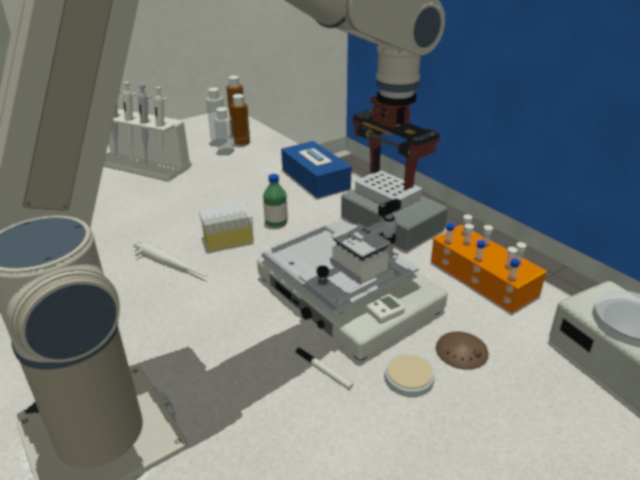

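```bash
python3 -c "
from workcell import ctrl
print(ctrl.close_job())"
```

```text
the job is handed in; nothing more can be done
None
```

The job is handed in, but the lock did not seem to hold the plate. The foam is left pressing at an estimated 6–7 N rather than the 10 N you asked for.

- **Rack and plunger:** I lifted the knob, slid the tray home (the knob moved by 4.1, -110.2 mm) and let the pin drop. The knob's height read the same as at the start, so the pin is in its hole.
- **Clamp:** I unlocked the grip by about 1.1 rad and pressed the plate down. The first lock was at about 11 N on the caps. I repeated unlock, press and lock three more times, pressing to about 15 N at most and unlocking fully the last time. Each time I twisted the grip back to its hard stop. It now sits within about 0.01 rad of the mixer's axis.
- **Check that failed:** With the grip at its stop, the plate sprang up 1–1.8 mm after each of the first three locks that I measured, and 0.4 mm in the last test. It settled at nearly the same height each time. The column gave way at roughly the load its unlocked friction and weight would bear, not the 40 N stated for locked. Twisting the grip harder (about 0.85 Nm) made no difference.
- **Final force:** The 6–7 N is inferred from the plate's height and the tool forces, not measured directly. It is inside the 4–22 N window. The plate did not drift between checks about 2 s apart after an earlier lock. After the last one I only took two pictures 0.05 s apart.
- **End state:** The robot is clear, with the fingertips about 50 mm above the grip. The other items look unmoved in the last pictures. The clock stood at about 53 s.

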